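# Snap a game-piece organizer shut

## Robot

A 6-joint arm with a two-finger parallel gripper is mounted at the origin on the work surface. World frame = base frame: x ahead of the robot, y to its left, z up, the work surface at z = 0. Lengths are in mm, angles in degrees, forces in N, time in s.
With the tool pointing down it reaches from about 350 to 850 mm from the base axis. Payload 8.1 kg.
Tool frame: the origin (TCP) lies midway between the tips of the shut fingers; the grasp point (between the pads) lies 19 mm behind it; z points along the fingers, y is the line along which they close (so a half turn about z gives the same grasp; the last joint's range is limited). The gripper opens to 85 mm and grips with 20 to 120 N. Pads are 22 mm wide; open, the fingers measure 114 mm over their backs; the gripper's body (76 mm by 85 mm) begins 54 mm behind the grasp point. The pads swing forward as they close: fully open they stand 13 mm farther back than shut.
Start: joints at [61.57, 7.471, 85.268, -0, 87.261, -4.893], TCP at [239.585, 550.095, 231.292] pointing down, gripper open.
Joint ranges: [-169.43, 169.43], [-51.17, 129.36], [1.28, 143.12], [-76.62, 256.62], [0, 156.53], [-152.29, 152.29]. Speed limits (degrees/s): [136.94, 136.94, 159.86, 180, 180, 180].

## Interface

Orientations are given as [roll, pitch, yaw] about the fixed x, y, z axes, in that order (R = Rz(yaw) Ry(pitch) Rx(roll)).
In Python, from bench import sense, snapshot, order, finder gives the robot as it stands.
- The arm moves only by the tool send_rows, never from a script. Its argument "steps" is a list of rows, each a list of 2 entries, a list of its own where there are three numbers: the shift along the world's x, y, z in units of 30 mm (1.0 is 30 mm), then the turn, a rotation vector about the world's x, y, z in rad. In form: [[[dx, dy, dz], [wx, wy, wz]], ...]. A call has 1 to 10 rows; each row is the pose to reach, as a shift and turn from the pose commanded when the call began; what a row does not reach only later rows make up. A row lasts 1/8 s, in which the tool goes at most 62.5 mm and 10.7 degrees, less where a joint would pass 70% of its speed; a pose out of reach is approached as far as the arm can. A call with a gripper value outside its range is refused whole. "fingers" is the closure, from 0 (fully open) to 1 (shut), set as the call begins (left out, the last holds). The fingers move at their own pace and stop on an object; "squeeze" is the grip in N (left out, the last holds). Time passes only in rows, so rows that repeat a pose let the fingers close. It gives the time, the measured TCP pose, the force, the opening and the grip force at its end, in the units of the state.
- sense(): the state, without advancing time (a new reading comes with each control period).
- snapshot(name): name is "scene" or "top" or "wrist"; returns a dict with "img" (480x640x3 uint8, red, green, blue), "K" (3x3 intrinsics, pixels), "k1" (the pictures are not rectified: a ray, as slopes to the right and down, at radius r is drawn at 1 + k1 r^2 times it, then the intrinsics apply), "pose" (4x4, takes a point from camera to world coordinates). Camera axes: x right, y up, looking along -z (the intrinsics and any distortion apply to the point x, -y, -z); pixel columns grow to the right and rows downward; lengths in mm; the calibration is good to about 2 mm. A picture is of the moment at which its call begins. There is no depth.
- order.hand_in(): hands the job in; it is judged then, once.
Trained networks look in the newest picture that a camera, given by its name, has taken for a name from the list of things; names that differ only in an ending like _2 or _b are one class to them, and where a whole thing is asked for, a point or a joint stands for the part that bears it (a point fixed in the world has none). Each returns a list of dicts, best first, with "confidence" (0 to 1); they miss things now and then, are a little off and sometimes report something else, mostly with a low value. They report only what shows in the picture. A call takes as long as a camera call. They do not tell look-alikes from the thing itself.
- finder.find_in(label, camera): "box" ([left, top, width, height] as shares, 0 to 1, of the picture: columns of its width, rows of its height, round what is visible of it).
- finder.trace(label, camera): "mask" (480x640 bool, what is visible of it) and "box" ([left, top, width, height] as shares, 0 to 1, of the picture: columns of its width, rows of its height, round what is visible of it).
- finder.pinpoint(label, camera): "at" ([column, row] as shares, 0 to 1, of the picture: columns of its width, rows of its height: a listed point, or the origin of a listed thing).
The state is a dict: "time": time; "joint_pos": joint angles; "qd": joint speeds; "joint_efforts": joint torques, N m; "tool_pos": TCP position; "tcp_rot": TCP orientation; "ft_force": force on the tool from outside, world axes, zero at the start; "wrist_torque": the same for the moment, N m; "finger_gap": finger opening in mm; "grip_force": force on a finger pad.
Only numpy, scipy, OpenCV 4.12 (cv2) and the standard library are available. Lean on these libraries where they do the work, as an engineer would, in place of code of your own. Each camera call takes 0.05 s, during which the arm holds its last target. There are 200 camera calls.

## Task

One clear organizer on the cart still has its hinged lid ajar. With the fingertips, push the lid down and press around its white rim, section by section (left side, both halves of the front, right side), until all four sections have clicked fully shut. Do not lift the organizer or shove it out of its place, and leave everything else on the cart where it is.

Things in the scene. Friction and masses are not known exactly. Their poses are not given: they have to be found in the camera images.
- organizer: the unlatched organizer: clear plastic box with small game pieces inside, loose on the cart, about 1 kg filled, 140 mm (its x) by 200 mm (its y), walls 50 mm high. Origin: centre of its underside; x points from the front edge to the hinge edge, y to its left, z up. The clear lid is hinged along the +x top edge; the hinge line is at x = +70 mm, z = 50 mm. With the lid down, the clear middle panel's upper face is at z = 54 mm and spans x -49 to +63 mm and y -81 to +81 mm.
- lid (a joint): angle of the lid, rad: 0 = lying down on the box, positive = front edge raised. It starts ajar. The hinge is stiff enough to stay where it is put; about 1 to 2 N down near the front edge swings it down, before any rim section yields. It stops firmly at 0.
- left_top (a point): centre of the upper face of one white snap-fit section of the lid's rim: the strip along the organizer's left (+y) side, 103 mm long along x and 18 mm wide. It moves with the lid and the section. With the lid down it is at x = 2.5, y = 91 mm in the organizer's frame and at z = 62.5 mm while the section is raised, z = 56.5 mm when clicked shut.
- left (a joint): travel of that rim section into the lid, m: 0 = raised, 0.006 = clicked fully shut against its stop. A tight snap fit: it takes about 7 N to move, stays where it is left, and a press that ends part way leaves it part way; a firm push of about 12 N takes it to its stop.
- frontleft_top (a point): centre of the upper face of one white snap-fit section of the lid's rim: the left (+y) half of the front strip, 97 mm long along y and 18 mm wide along x. It moves with the lid and the section. With the lid down it is at x = -61, y = 50 mm in the organizer's frame and at z = 62.5 mm while the section is raised, z = 56.5 mm when clicked shut.
- frontleft (a joint): travel of that rim section into the lid, m: 0 = raised, 0.006 = clicked fully shut against its stop. A tight snap fit: it takes about 7 N to move, stays where it is left, and a press that ends part way leaves it part way; a firm push of about 12 N takes it to its stop.
- frontright_top (a point): centre of the upper face of one white snap-fit section of the lid's rim: the right (-y) half of the front strip, 97 mm long along y and 18 mm wide along x. It moves with the lid and the section. With the lid down it is at x = -61, y = -50 mm in the organizer's frame and at z = 62.5 mm while the section is raised, z = 56.5 mm when clicked shut.
- frontright (a joint): travel of that rim section into the lid, m: 0 = raised, 0.006 = clicked fully shut against its stop. A tight snap fit: it takes about 7 N to move, stays where it is left, and a press that ends part way leaves it part way; a firm push of about 12 N takes it to its stop.
- right_top (a point): centre of the upper face of one white snap-fit section of the lid's rim: the strip along the organizer's right (-y) side, 103 mm long along x and 18 mm wide. It moves with the lid and the section. With the lid down it is at x = 2.5, y = -91 mm in the organizer's frame and at z = 62.5 mm while the section is raised, z = 56.5 mm when clicked shut.
- right (a joint): travel of that rim section into the lid, m: 0 = raised, 0.006 = clicked fully shut against its stop. A tight snap fit: it takes about 7 N to move, stays where it is left, and a press that ends part way leaves it part way; a firm push of about 12 N takes it to its stop.
- tin: bystander, to be left alone: closed round steel token tin, 80 mm across, 46 mm high; origin at the centre of its underside.
- tray: bystander, to be left alone: bamboo dice tray, 120 by 150 mm, 24 mm high; origin at the centre of its underside.
- gem0: bystander, to be left alone: glass gem, 24 mm across, 12 mm high; origin at the centre of its underside.
- gem1: bystander, to be left alone: glass gem, 24 mm across, 12 mm high; origin at the centre of its underside.
- gem2: bystander, to be left alone: glass gem, 24 mm across, 12 mm high; origin at the centre of its underside.
- mallet: bystander, to be left alone: small wooden croquet mallet lying down, head 60 mm long and 30 mm thick at its origin, handle 160 mm along its +x; origin under the centre of its head.
- dicecup: bystander, to be left alone: dark dice cup, 68 mm across, 75 mm high; origin at the centre of its underside.
Not all that is in view belongs to the job. What is meant by the organizer is not orange or yellow, and is the larger of those in its own colour.

How it is judged (in metres and radians):
At the end, for the whole second after the job is handed in: The lid is down (within 0.03 rad), all four rim sections are clicked in by more than 5 of their 6 mm, and the organizer stands flat and at rest on the cart within 40 mm of where it was (value of joint each of left, frontleft, frontright, right above 0.005 m and value of joint lid below 0.03 rad and height (world z) of organizer below 0.008 m and angle between organizer's own z axis and vertical below 0.05 rad and distance of organizer from where it was at the start of the episode below 0.04 m and linear speed of organizer below 0.02 m/s); the robot touches nothing.
It fails at once if the organizer is lifted (15 mm), tipped (0.15 rad) or shoved more than 40 mm (height (world z) of organizer above 0.015 m or angle between organizer's own z axis and vertical above 0.15 rad or distance of organizer from where it was at the start of the episode above 0.04 m).
It fails at once if the lid is swung up wide open instead of down (beyond 0.6 rad) (value of joint lid above 0.6 rad).
It fails at once if the tin, tray, a gem, the mallet or the dice cup is lifted or moved more than 25 mm (distance of any of tin, tray, gem0, gem1, gem2, mallet, dicecup from where it was at the start of the episode above 0.025 m).
It also fails if it takes over 42 s, if anything falls off the work surface, if the arm or the gripper's body presses on something with over 40 N, if the wrist force passes 120 N, or if a joint passes its speed limit or range.

## Working session

There is one attempt and no reset: what is moved stays moved. The work goes in short steps, Python scripts to look and compute and a tool call to move; the robot and the scene stay as the last step left them, time stands still between calls to the robot, and variables do not carry over. Pictures are saved under pics/ and viewed, at most 10 in all, crops included, and the job is handed in when it is done.

Besides the shell and the picture viewer there is one more tool, called as a command line: name --argument value ..., lists and objects as JSON in quotes. send_rows: Moves the arm, as the interface text tells. Its arguments: {"type":"object","properties":{"steps":{"type":"array"},"fingers":{"type":"number"},"squeeze":{"type":"number"}},"required":["steps"]}

```bash
mkdir -p pics; python3 - <<'E'
from bench import sense,snapshot,finder
import cv2
for n in ("scene","top"):
    s=snapshot(n); cv2.imwrite(f"pics/{n}0.png",s["img"][:,:,::-1])
    for l in ("organizer","left_top","frontleft_top","frontright_top","right_top"):
        r=finder.find_in(l,n) if l=="organizer" else finder.pinpoint(l,n)
        print(n,l,[(round(d["confidence"],2),[round(float(v*k),0) for v,k in zip(d.get("box",d.get("at")),(640,480,640,480))]) for d in r][:5])
print(sense())
E
```

```text
scene organizer [(0.9, [398.0, 246.0, 71.0, 50.0]), (0.82, [284.0, 157.0, 65.0, 41.0]), (0.66, [250.0, 211.0, 102.0, 86.0]), (0.6, [174.0, 258.0, 81.0, 55.0]), (0.47, [350.0, 293.0, 35.0, 45.0])]
scene left_top [(0.73, [323.0, 255.0]), (0.67, [344.0, 170.0]), (0.61, [240.0, 279.0]), (0.56, [462.0, 271.0])]
scene frontleft_top [(0.73, [238.0, 269.0]), (0.62, [332.0, 158.0]), (0.51, [332.0, 231.0]), (0.43, [450.0, 257.0])]
scene frontright_top [(0.8, [306.0, 216.0]), (0.71, [205.0, 263.0]), (0.68, [416.0, 249.0])]
scene right_top [(0.6, [287.0, 173.0]), (0.56, [273.0, 224.0]), (0.48, [403.0, 260.0])]
top organizer [(0.81, [280.0, 188.0, 116.0, 86.0]), (0.67, [177.0, 298.0, 97.0, 95.0]), (0.59, [447.0, 301.0, 123.0, 132.0])]
top left_top [(0.97, [487.0, 408.0]), (0.77, [291.0, 225.0]), (0.72, [196.0, 367.0]), (0.57, [323.0, 145.0])]
top frontleft_top [(0.87, [311.0, 254.0]), (0.71, [223.0, 371.0]), (0.66, [528.0, 401.0])]
top frontright_top [(0.92, [365.0, 250.0]), (0.77, [255.0, 347.0]), (0.66, [374.0, 131.0]), (0.62, [552.0, 358.0])]
top right_top [(0.86, [381.0, 217.0]), (0.73, [534.0, 321.0]), (0.68, [246.0, 318.0]), (0.65, [374.0, 105.0])]
{'time': 0.6, 'joint_pos': array([ 6.15707675e+01,  7.46808676e+00,  8.52659333e+01, -1.13621901e-03,
        8.72606444e+01, -4.89361901e+00]), 'qd': array([ 0.02385246, -0.07990344, -0.07686385, -0.06209538, -0.03490542,
       -0.00814933]), 'joint_efforts': array([-7.09274955e-04, -5.68962443e+01, -5.00593007e+01, -7.00729015e-05,
        1.60716401e-03, -1.74139210e-06]), 'tool_pos': array([239.59582108, 550.11470131, 231.342267  ]), 'tcp_rot': array([1.79994781e+02, 1.58594714e-03, 1.56464441e+02]), 'ft_force': array([ 0.68191546, -0.36163872, -0.21604748]), 'wrist_torque': array([ 0.01683679, -0.01983479, -0.03305082]), 'grip_force': 0.0, 'finger_gap': 85.04734296808581}
```

View pics/scene0.png

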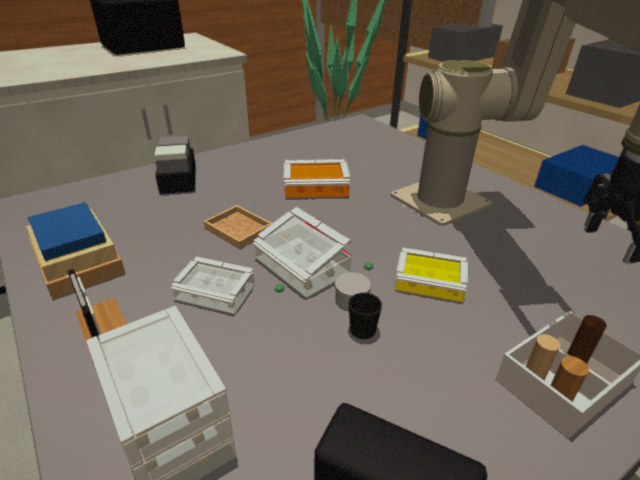

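View pics/top0.png

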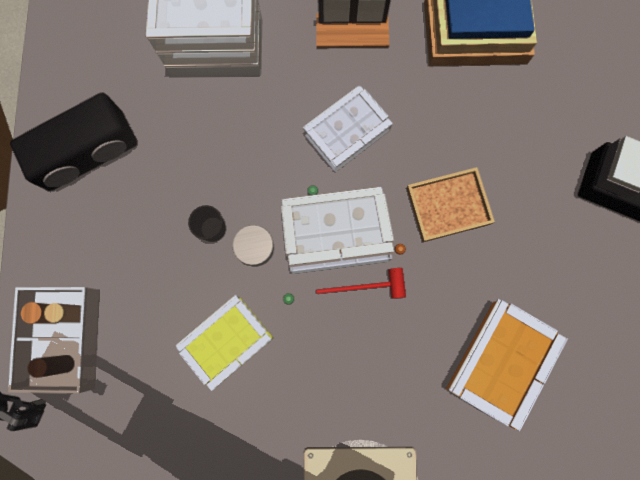

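Top view: the candidates are the large clear box (337,230), the small clear box (347,127), the yellow box (225,342), the orange box (508,363) and the clear stack (205,30). I choose the large clear box at (337,230), whose lid is ajar with the front facing the robot. Next I'll fit its pose and lid angle from both views and check with a crop.

```bash
cat > h.py <<'E'
import numpy as np
from bench import sense,snapshot,finder
from scipy.optimize import least_squares
from scipy.spatial.transform import Rotation as R
PT={"left_top":(2.5,91),"frontleft_top":(-61,50),"frontright_top":(-61,-50),"right_top":(2.5,-91)}
def proj(s,P):
    M=np.linalg.inv(s["pose"]); c=M[:3,:3]@P+M[:3,3]
    u=np.array([c[0],-c[1]])/-c[2]; u=u*(1+s["k1"]*(u@u)); K=s["K"]
    return np.array([K[0,0]*u[0]+K[0,2],K[1,1]*u[1]+K[1,2]])
def model(p,n,z=62.5):
    x,y,yaw,a=p; X,Y=PT[n]
    q=np.array([X-70,Y,z-50]); q=np.array([70+q[0]*np.cos(a)+q[2]*np.sin(a)*1,q[1],50-q[0]*np.sin(a)+q[2]*np.cos(a)])
    return np.r_[R.from_euler('z',yaw).apply(q)+[x,y,0]]
E
python3 - <<'E'
from h import *; import cv2
S={n:snapshot(n) for n in("scene","top")}
O=[("scene","left_top",323,255),("scene","frontleft_top",332,231),("scene","frontright_top",306,216),("scene","right_top",273,224),
("top","left_top",291,225),("top","frontleft_top",311,254),("top","frontright_top",365,250),("top","right_top",381,217)]
# scene-view labels come from the network and may be inconsistent: fit top-only and both
for nm,obs in(("top",O[4:]),("both",O)):
    f=lambda p:np.concatenate([proj(S[c],model(p,n))-[u,v] for c,n,u,v in obs])
    r=least_squares(f,[550,0,0,.2],x_scale=[100,100,.5,.2],loss="soft_l1");print(nm,r.x.round(3),r.fun.round(1))
p=r.x
for n in PT: print(n,model(p,n).round(),model([*p[:3],0],n).round())
def at(u,v,z):
    return least_squares(lambda q:proj(S["top"],np.array([*q,z]))-[u,v],[500,0]).x.round()
for n,u,v,z in[("cup",207,224,40),("tin",253,245,46),("malletheadd",398,283,15),("mallet end",318,291,10),("gem",400,249,6),("gem",313,190,6),("gem",288,298,6),("smallbox",347,127,50)]: print(n,at(u,v,z))
a=S["top"]["img"][170:320,230:430,::-1]; b=S["scene"]["img"][190:310,230:390,::-1]
cv2.imwrite("pics/c1.png",np.hstack([cv2.resize(a,(400,300)),cv2.resize(b,(400,300))]))
E
```

```text
top [5.39037e+02 4.35640e+01 7.70000e-02 1.63000e-01] [-2.5 -0.2  1.   0.3 -0.6 -0.1  1.   0. ]
both [5.32206e+02 4.28510e+01 8.30000e-02 3.13000e-01] [ 0.4  2.4  0.2  2.   0.  -0.5  4.  -0.7 -2.7  0.5  1.  -0.7  0.4 -1.5
  1.7  0.1]
left_top [534. 134.  83.] [527. 134.  62.]
frontleft_top [477.  88. 102.] [467.  88.  62.]
frontright_top [486. -11. 102.] [476. -12.  62.]
right_top [549. -47.  83.] [542. -48.  62.]
cup [547. 301.]
tin [503. 207.]
malletheadd [428. -82.]
mallet end [413.  79.]
gem [498. -89.]
gem [624.  89.]
gem [400. 140.]
smallbox [745.  18.]
```

View pics/c1.png

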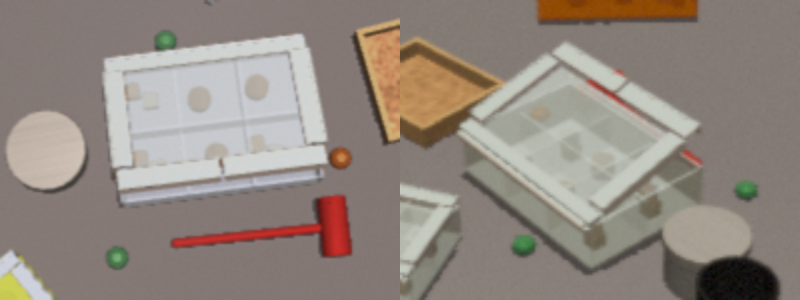

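The crop confirms it: a clear box with a white rim, its front edge raised towards the robot, the mallet in front and the tin at its left. The fit gives a lid angle of about 0.3 rad and a yaw of about 5°. Now I'll approach above the front-right half with the fingers shut.

send_rows --steps '[[[1.0,-1.8,0],[0,0,0.1]],[[1.8,-3.8,0],[0,0,0.2]],[[2.6,-5.7,0],[0,0,0.3]],[[3.4,-7.6,0],[0,0,0.4]],[[4.2,-9.5,0],[0,0,0.49]],[[5.0,-11.4,-0.3],[0,0,0.49]],[[5.8,-13.3,-0.8],[0,0,0.49]],[[6.6,-15.2,-1.3],[0,0,0.49]],[[7.4,-17.1,-1.8],[0,0,0.49]],[[8.1,-18.7,-2.3],[0,0,0.49]]]' --fingers 1

```text
time: 1.95
tool_pos: [483.3, -13.1, 162.3]
tcp_rot: [-180.0, 0.1, -175.5]
ft_force: [1.0, 0.6, 0.3]
finger_gap: -0.2
grip_force: 0.0
```

send_rows --steps '[[[0,0,-1.2],[0,0,0]],[[0,0,-1.8],[0,0,0]],[[0,0,-2.1],[0,0,0]],[[-0.05,0,-2.4],[0,0,0]],[[-0.1,0,-2.7],[0,0,0]],[[-0.15,0,-2.9],[0,0,0]],[[-0.2,0,-3.1],[0,0,0]],[[-0.2,0,-3.25],[0,0,0]],[[-0.2,0,-3.25],[0,0,0]]]'

```text
time: 3.08
tool_pos: [476.3, -10.9, 64.4]
tcp_rot: [180.0, -0.0, -175.5]
ft_force: [0.4, -1.1, -0.5]
finger_gap: -0.1
grip_force: 0.0
```

```bash
python3 - <<'E'
from h import *; import cv2
S={n:snapshot(n) for n in("scene","top")}
a=S["top"]["img"][170:320,230:430,::-1]; b=S["scene"]["img"][190:310,230:390,::-1]
cv2.imwrite("pics/c2.png",np.hstack([cv2.resize(a,(400,300)),cv2.resize(b,(400,300))]))
s=sense();print(s["tool_pos"],s["ft_force"])
E
```

```text
[476.62236315 -10.94963116  64.85101965] [-0.37021917 -0.35436449  0.54295202]
```

View pics/c2.png

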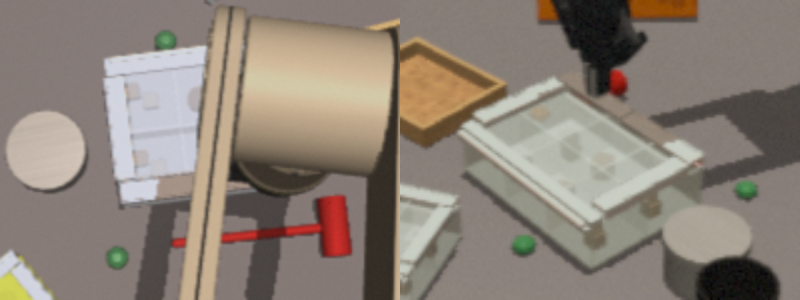

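The lid is nearly down, and the fingertips are on the front-right strip (right crop, around 595,90). Now I'll press gently.

send_rows --steps '[[[0,0,-0.1],[0,0,0]],[[0,0,-0.2],[0,0,0]],[[0,0,-0.27],[0,0,0]],[[0,0,-0.3],[0,0,0]],[[0,0,-0.33],[0,0,0]],[[0,0,-0.33],[0,0,0]]]'

```text
time: 3.92
tool_pos: [477.2, -11.1, 56.1]
tcp_rot: [-180.0, 0.0, -175.5]
ft_force: [-4.9, 0.3, 11.6]
finger_gap: 0.1
grip_force: 5.6
```

send_rows --steps '[[[0,0,-0.1],[0,0,0]],[[0,0,-0.15],[0,0,0]],[[0,0,-0.15],[0,0,0]]]'

```text
time: 4.3
tool_pos: [477.5, -11.3, 54.7]
tcp_rot: [-179.9, 0.0, -175.4]
ft_force: [-21.7, 0.5, 44.1]
finger_gap: -0.0
grip_force: 22.3
```

send_rows --steps '[[[0,0,0.3],[0,0,0]],[[0,0,1.2],[0,0,0]],[[-0.1,1.7,1.2],[0,0,0]],[[-0.25,3.3,1.2],[0,0,0]],[[-0.25,3.3,0.8],[0,0,0]],[[-0.25,3.3,0.8],[0,0,0]]]'

```text
time: 5.05
tool_pos: [468.0, 87.8, 73.0]
tcp_rot: [-180.0, -0.1, -175.4]
ft_force: [-0.0, -0.2, -0.1]
finger_gap: 0.1
grip_force: 0.0
```

```bash
python3 - <<'E'
from h import *; import cv2
S={n:snapshot(n) for n in("scene","top","wrist")}
a=S["wrist"]["img"][:,:,::-1]; b=S["scene"]["img"][190:310,230:390,::-1]
cv2.imwrite("pics/c3.png",np.hstack([cv2.resize(a,(400,300)),cv2.resize(b,(400,300),interpolation=cv2.INTER_CUBIC)]))
for c in S:
  for n in PT: print(c,n,[(round(d["confidence"],2),(np.array(d["at"])*[640,480]).round()) for d in finder.pinpoint(n,c)][:5])
p=[534,43,.083,0]
for c in S:
  for n in PT: print(c,n,proj(S[c],model(p,n)).round())
s=sense();print(s["tool_pos"],s["ft_force"])
E
```

```text
scene left_top [(0.66, array([325., 261.])), (0.66, array([461., 270.])), (0.45, array([241., 282.]))]
scene frontleft_top [(0.71, array([452., 254.])), (0.6, array([332., 244.])), (0.44, array([241., 267.]))]
scene frontright_top [(0.64, array([307., 228.])), (0.63, array([298., 157.])), (0.42, array([417., 249.])), (0.41, array([206., 262.]))]
scene right_top [(0.57, array([185., 268.])), (0.48, array([273., 227.]))]
top left_top [(0.86, array([486., 408.])), (0.66, array([193., 367.])), (0.55, array([322., 144.]))]
top frontleft_top [(0.87, array([223., 373.])), (0.76, array([351., 152.])), (0.64, array([525., 403.]))]
top frontright_top [(0.86, array([367., 256.])), (0.79, array([552., 358.])), (0.56, array([375., 128.])), (0.41, array([255., 349.]))]
top right_top [(0.97, array([381., 224.])), (0.73, array([534., 324.])), (0.7, array([250., 320.])), (0.69, array([374., 104.]))]
wrist left_top []
wrist frontleft_top [(0.79, array([312., 292.])), (0.6, array([481., 313.]))]
wrist frontright_top [(0.71, array([128., 295.]))]
wrist right_top [(0.71, array([600.,  92.])), (0.63, array([ 74., 399.]))]
scene left_top [325. 264.]
scene frontleft_top [334. 246.]
scene frontright_top [309. 228.]
scene right_top [279. 229.]
top left_top [289. 230.]
top frontleft_top [313. 260.]
top frontright_top [364. 256.]
top right_top [382. 222.]
wrist left_top [394. 399.]
wrist frontleft_top [322. 298.]
wrist frontright_top [128. 299.]
wrist right_top [ 78. 399.]
[469.10160375  88.10379712  74.40595832] [-0.28847954  0.01517438  0.12990862]
```

View pics/c3.png

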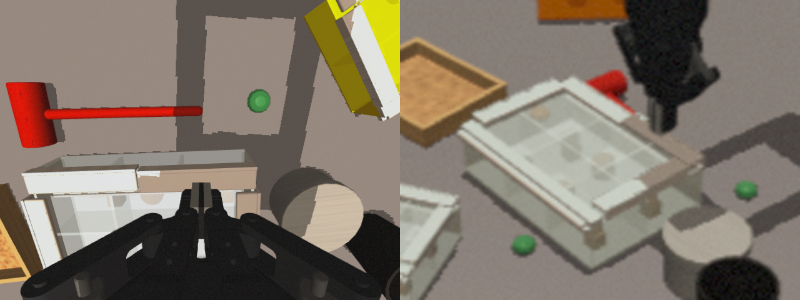

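The lid is down and the predicted points agree with the detections (wrist front-left about 312,292 against 322,298 predicted). I'll press front-left next.

send_rows --steps '[[[0,0,-0.3],[0,0,0]],[[0,0,-0.45],[0,0,0]],[[0,0,-0.55],[0,0,0]],[[0,0,-0.65],[0,0,0]],[[0,0,-0.73],[0,0,0]],[[0,0,-0.73],[0,0,0]],[[0,0,-0.73],[0,0,0]]]'

```text
time: 6.68
tool_pos: [469.1, 88.3, 55.0]
tcp_rot: [180.0, -0.1, -175.4]
ft_force: [-17.3, -0.7, 33.6]
finger_gap: -0.4
grip_force: 16.9
```

send_rows --steps '[[[0,0,0.3],[0,0,0]],[[0,0,1.0],[0,0,0]],[[1.0,0.8,1.0],[0,0,0]],[[2.0,1.5,1.0],[0,0,0]],[[2.0,1.5,0.7],[0,0,0]],[[2.0,1.5,0.4],[0,0,0]],[[2.0,1.5,0.25],[0,0,0]],[[2.0,1.5,0.1],[0,0,0]],[[2.0,1.5,0],[0,0,0]],[[2.0,1.5,0],[0,0,0]]]'

```text
time: 7.92
tool_pos: [528.5, 133.0, 55.5]
tcp_rot: [180.0, -0.0, -175.5]
ft_force: [-16.3, -0.4, 31.8]
finger_gap: -0.2
grip_force: 15.9
```

send_rows --steps '[[[0,0,0.3],[0,0,0]],[[0,0,1.2],[0,0,0]],[[0.2,-2.0,1.5],[0,0,0]],[[0.4,-4.0,1.5],[0,0,0]],[[0.5,-6.05,1.2],[0,0,0]],[[0.5,-6.05,0.5],[0,0,0]],[[0.5,-6.05,0.3],[0,0,0]],[[0.5,-6.05,0.15],[0,0,0]],[[0.5,-6.05,0],[0,0,0]],[[0.5,-6.05,0],[0,0,0]]]'

```text
time: 9.18
tool_pos: [543.9, -48.8, 55.6]
tcp_rot: [-179.9, -0.0, -175.4]
ft_force: [-15.2, -4.1, 27.2]
finger_gap: -0.1
grip_force: 13.7
```

send_rows --steps '[[[0,0,0.3],[0,0,0]],[[0,0,1.5],[0,0,0]],[[-0.5,2,3.5],[0,0,0]],[[-2,4,5],[0,0,0]],[[-4,6,6],[0,0,0]],[[-5,8,6],[0,0,0]],[[-5.5,10,6],[0,0,0]],[[-6,12,6],[0,0,0]],[[-7,14,6],[0,0,0]],[[-7,14,6],[0,0,0]]]'

```text
time: 10.42
tool_pos: [336.2, 364.3, 232.6]
tcp_rot: [180.0, 0.0, -175.4]
ft_force: [0.3, 0.6, 0.5]
finger_gap: -0.2
grip_force: 0.0
```

```bash
python3 - <<'E'
from h import *; import cv2
S={n:snapshot(n) for n in("scene","top")}
a=S["top"]["img"][170:320,230:430,::-1]; b=S["scene"]["img"][190:310,230:390,::-1]
cv2.imwrite("pics/c4.png",np.hstack([cv2.resize(a,(400,300)),cv2.resize(b,(400,300),interpolation=cv2.INTER_CUBIC)]))
O=[]
for c in S:
  for n in PT:
    t=proj(S[c],model([534,43,.083,0],n,56.5))
    for d in finder.pinpoint(n,c):
      q=np.array(d["at"])*[640,480]
      if np.hypot(*(q-t))<12: O.append((c,n,*q)); print(c,n,(q-t).round(1)); break
f=lambda p:np.concatenate([proj(S[c],model(p,n,56.5))-[u,v] for c,n,u,v in O])
r=least_squares(f,[534,43,.08,0],x_scale=[100,100,.5,.2],loss="soft_l1");print(r.x.round(3))
print(sense()["tool_pos"])
E
```

```text
scene left_top [-0.4 -4. ]
scene frontleft_top [-2.  -3.5]
scene frontright_top [-3.8 -1.8]
scene right_top [-3.6 -1.2]
top left_top [0.1 2.2]
top frontleft_top [2.7 0.1]
top frontright_top [1. 2.]
top right_top [-2.  -2.5]
[5.34506e+02 4.15650e+01 1.35000e-01 4.80000e-02]
[338.73614281 361.13155069 232.1579049 ]
```

View pics/c4.png

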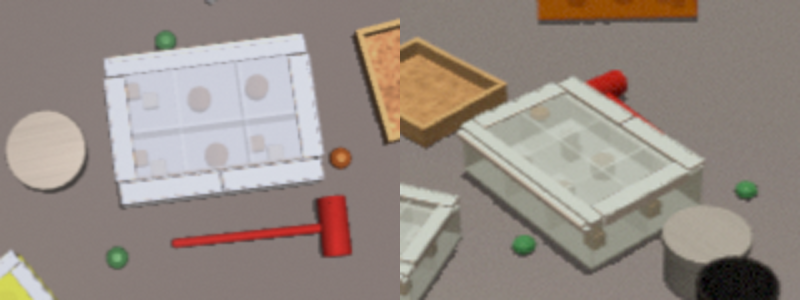

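All four strips sit flush. Each took 27 to 44 N and stopped at about the same height, and the box and bystanders haven't moved. I'm handing in.

```bash
python3 -c "
from bench import order; print(order.hand_in())"
```

```text
the job is handed in; nothing more can be done
None
```

I pushed the lid down, pressed all four rim sections to their stops, moved the arm clear and handed the job in at about 10.5 s; the hand-in call gave no verdict.

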